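# Count out two stock tablets

### The job

The two brown stock tablets on the blue counting tray are wanted in the dark mortar, and the two pale ones go back into the white dish on the left; no tablet is to be picked up. Sweep both brown ones into the tray's trough and press its clear lid fully shut, then pour the pale ones off the deck into the dish and set the tray down level and let go of it. Finally take it by its other end, pour the brown ones out of the trough into the mortar and stand the tray back level on the worktop, lid still shut, leaving the teal food tin, the dotted mug and the red kitchen timer where they are.

Things in the scene. Friction and masses are not known exactly. Their poses are not given: they have to be found in the camera images.
- tray: loose counting tray of smooth blue plastic, 157 x 202 mm, about 0.45 kg with its lid; origin on its underside, x across the deck to the trough (away from the robot at the start), y along the tray to its left, z up. All 'tray frame' numbers are mm. Wall 26 high at x -95..-91; tablets slide on it when it is tilted 14 to 20 degrees or more, the faster the steeper: tilt slowly
- grip_right (a point): tray frame (-17, -95, 45): middle of the grey right handle plate, x -47..13, y -101..-89 (12 thick), top at z 62; pinch it from above along the tray's y. It closes the deck's right end. Hold here to tip the tray left end down, which empties the deck
- grip_left (a point): tray frame (10, 95, 45): where to pinch the grey left handle plate, x -6..62, y 89..101 (12 thick), top at z 62, from above along the tray's y. It closes the trough's left end. Hold here to tip the tray right end down, which empties the trough
- deck_mouth (a point): tray frame (-48, 100, 16): middle of the deck's open left edge, where the extra tablets leave. The flat deck spans x -91..14, y -89..100, its top at z 16; the left edge is open for x -91..-6
- trough_mouth (a point): tray frame (36, -100, 5): middle of the trough's open right end, on its floor, where the counted tablets leave. The trough spans x 14..58, y -100..89, floor at z 5 (11 below the deck's edge at x = 14), wall 27 high at x 58..62
- tray_lid (a joint): angle of the clear lid over the trough, rad: 0 = fully shut and flat, 1.9 = as far open as it goes; 1.6 to 1.9 at the start (upright or leaning away from the deck). The stiff hinge stays at any angle; about 1 N at the edge moves it. Push it over from behind (from the +x side), then press it down until it stops. Hinge line: tray frame x 60, z 31, along y
- lid_edge (a point): middle of the lid's free edge, on its upper face, 46 mm from the hinge line. The lid spans y -98..87 of the tray, is 3 mm thick and has a lip 9 mm deep along the free edge; shut, its top is at z 31 of the tray
- dish: fixed white porcelain dish with a printed leaf border, on the left of the worktop (a similar one far back on the right plays no part): 196 mm across, rim at z 63 mm, mouth about 160 mm across inside, floor at 8 mm; origin under its centre. The extra tablets go here
- mortar: fixed dark grey mortar without pestle, right of the tray: 116 mm across, rim at z 65 mm, mouth about 95 mm across inside, narrowing to the floor at 13 mm; origin under its centre. The counted tablets go here
- tin_2: teal food tin, 58 mm across, 72 mm high, standing loose at the back left; leave alone
- mug_1: white mug with dark dots, 92 mm, 93 mm high, standing loose at the back; leave alone
- kitchen_timer: red-topped kitchen timer, 63 mm across, 53 mm high, standing loose at the back right; leave alone
- brown1_center (a point): centre of a round pressed stock tablet, dark brown (wanted), 28 mm across, 12 mm thick, 15 g, lying flat; the four start in a row along the tray's y on the deck, in any order, about 38 mm apart
- brown2_center (a point): centre of a round pressed stock tablet, dark brown (wanted), 28 mm across, 12 mm thick, 15 g, lying flat; the four start in a row along the tray's y on the deck, in any order, about 38 mm apart
- pale1_center (a point): centre of a round pressed stock tablet, pale cream-yellow (an extra), 28 mm across, 12 mm thick, 15 g, lying flat; the four start in a row along the tray's y on the deck, in any order, about 38 mm apart
- pale2_center (a point): centre of a round pressed stock tablet, pale cream-yellow (an extra), 28 mm across, 12 mm thick, 15 g, lying flat; the four start in a row along the tray's y on the deck, in any order, about 38 mm apart

How it is judged:
By the outcome, as a careful person would: the job done as asked, in the order asked, and still so for the second after the job is handed in, with the robot touching nothing.
It also fails if it takes over 72 s, if anything falls off the work surface, if the arm or the gripper's body presses on something with over 40 N, if the wrist force passes 120 N, or if a joint passes its speed limit or range.

### The arm

A 6-joint arm with a two-finger parallel gripper is mounted at the origin on a cart in front of the work surface, level with it; the furniture and walls round the work are solid. World frame = base frame: x ahead of the robot, y to its left, z up, the work surface at z = 0. Lengths are in m, angles in rad, forces in N, time in s.
With the tool pointing down it reaches from about 0.35 to 0.975 m from the base axis. Payload 7.1 kg.
Tool frame: the origin (TCP) lies midway between the tips of the shut fingers; the grasp point (between the pads) lies 19 mm behind it; z points along the fingers, y is the line along which they close (so a half turn about z gives the same grasp; the last joint's range is limited). The gripper opens to 88 mm and grips with 3 to 60 N. Pads are 20 mm wide; open, the fingers measure 115 mm over their backs; the gripper's body (75 mm by 178 mm) begins 61 mm behind the grasp point.
Start: joints at [1.2, 0.423, 1.63, -0, 1.089, -0.019], TCP at [0.215, 0.587, 0.223] pointing down, gripper open.
Joint ranges: [-3, 3], [-0.9, 2.11], [0.09, 2.58], [-1.31, 4.45], [0.11, 2.69], [-2.54, 2.54]. Speed limits (rad/s): [2.39, 2.39, 3.01, 3.14, 3.14, 3.14].

### API

Orientations are given as a unit quaternion [w, x, y, z].
In Python, from station import move_pose, movel, movej, command_gripper, wait, inverse_kinematics, read_camera, camera_info, MotionError, job_done, get_time, get_joint_pos, get_qvel, get_effort, get_tcp_pos, get_ee_rot, get_ft_force, get_ft_torque, get_grip_width, get_finger_force gives the robot as it stands. Calls block until the motion is done:
- move_pose(position, orientation): joint-space move of the TCP to a pose.
- movel(position, frame=None, v=0.15, until_force=None): straight line of the TCP; frame=None keeps the orientation; v is the mean speed in m/s. With until_force (N) it stops when the force on the tool has changed by that much, and returns True; else False.
- movej(angles): joint-space move.
- command_gripper(opening): opening from 0.0 (shut) to 1.0 (fully open); the grip force is fixed at half the most; returns when the fingers have stopped.
- wait(seconds).
- inverse_kinematics(position, orientation): joint angles nearest the present ones, or None.
- read_camera(name): name is "side" or "top"; returns the picture (480x640x3 uint8, red, green, blue); there is no depth.
- camera_info(name): a dict with "intrinsics" (3x3 intrinsics, pixels), "T" (4x4, takes a point from camera to world coordinates). Camera axes: x right, y up, looking along -z (the intrinsics and any distortion apply to the point x, -y, -z); pixel columns grow to the right and rows downward; lengths in m; the calibration is good to about 2 mm. A picture is of the moment at which its call begins. camera_info takes no time and is no camera call.
A pose or a line that the arm cannot do raises MotionError and nothing moves.
- job_done(): hands the job in; it is judged then, once.
Readings, each from a call of its own:
- get_time(): time.
- get_joint_pos(): joint angles.
- get_qvel(): joint speeds.
- get_effort(): joint torques, N m.
- get_tcp_pos(): TCP position.
- get_ee_rot(): TCP orientation.
- get_ft_force(): force on the tool from outside, world axes, zero at the start.
- get_ft_torque(): the same for the moment, N m.
- get_grip_width(): opening from 0.0 (shut) to 1.0 (fully open).
- get_finger_force(): force on a finger pad.
Only numpy, scipy, OpenCV 4.12 (cv2) and the standard library are available. Lean on these libraries where they do the work, as an engineer would, in place of code of your own. Each camera call takes 0.05 s, during which the arm holds its last target. There are 200 camera calls.

## Working session

There is one attempt and no reset: what is moved stays moved. The work goes in short steps, each a Python script; the robot and the scene stay as the last script left them, time stands still between calls to the robot, and variables do not carry over. Pictures are saved under pics/ and viewed, at most 10 in all, crops included, and the job is handed in when it is done.

```bash
ls; mkdir -p pics
python3 - <<'E'
from station import *
import cv2,numpy as np
for n in("top","side"):
    im=read_camera(n); cv2.imwrite(f"pics/{n}0.png",cv2.cvtColor(im,cv2.COLOR_RGB2BGR))
    c=camera_info(n); print(n,{k:(np.round(v,4).tolist() if hasattr(v,'shape') else v) for k,v in c.items()})
print(get_time(),get_ee_rot())
E
```

```text
pics
top {'intrinsics': [[611.4889, 0.0, 318.3843], [0.0, 611.4889, 244.3886], [0.0, 0.0, 1.0]], 'T': [[-0.001, 0.9948, -0.1022, 0.4747], [-0.9999, -0.0027, -0.0163, -0.0257], [-0.0165, 0.1022, 0.9946, 1.3696], [0.0, 0.0, 0.0, 1.0]]}
side {'intrinsics': [[472.491, 0.0, 330.6248], [0.0, 472.491, 238.5454], [0.0, 0.0, 1.0]], 'T': [[0.9932, 0.0813, -0.0828, 0.5012], [-0.1158, 0.6538, -0.7477, -0.8663], [-0.0067, 0.7523, 0.6588, 0.8081], [0.0, 0.0, 0.0, 1.0]]}
0.1 [-1.22199361e-04  1.74971896e-01  9.84573181e-01 -6.87327199e-04]
```

View pics/top0.png

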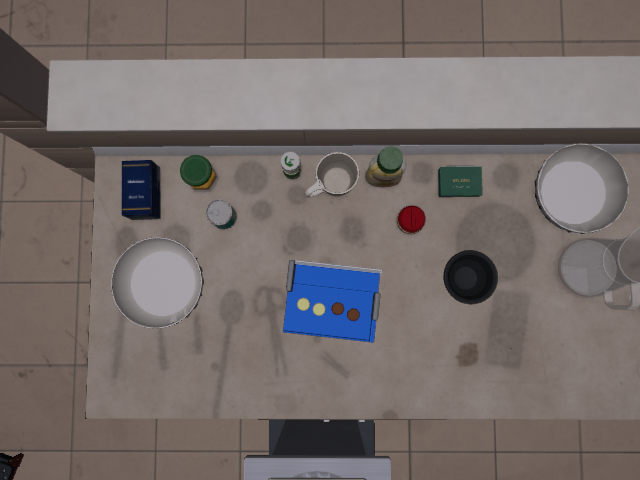

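View pics/side0.png

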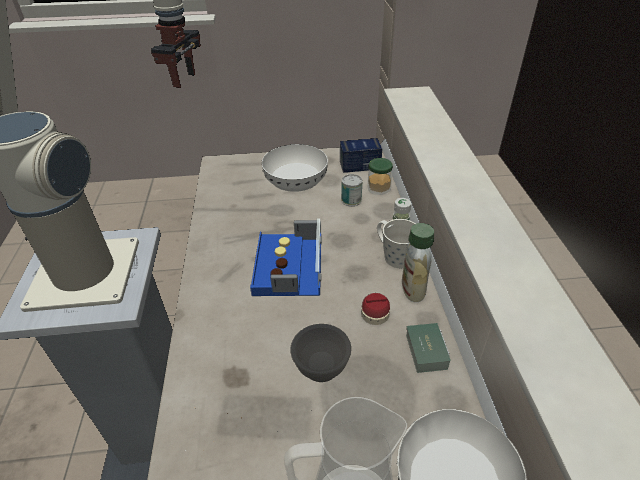

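Top view shows the tray at about (332,302), with tablets from left to right pale, pale, brown, brown at (303,304)…(353,314). The dish is at (157,282) and the mortar at (470,277). The side view shows the lid upright. Next I'll convert these to world positions.

```bash
cat > h.py <<'E'
from station import *
import cv2,numpy as np
from scipy.spatial.transform import Rotation as Rn
def ray(n,uv,z):
    c=camera_info(n);K=c["intrinsics"];T=c["T"]
    p=np.linalg.inv(K)@[uv[0],uv[1],1]; d=T[:3,:3]@[p[0],-p[1],-p[2]]; o=T[:3,3]
    return (o+d*(z-o[2])/d[2])
def blobs(m,a0,a1=1e9):
    n,l,s,c=cv2.connectedComponentsWithStats(m.astype(np.uint8))
    return [(s[i,4],c[i]) for i in range(1,n) if a0<s[i,4]<a1]
def tray_pose(im):
    h=cv2.cvtColor(im,cv2.COLOR_RGB2HSV)
    m=((h[...,0]>100)&(h[...,0]<125)&(h[...,1]>150)&(h[...,2]>90)).astype(np.uint8); m[:,:200]=0
    cs,_=cv2.findContours(cv2.morphologyEx(m,cv2.MORPH_CLOSE,np.ones((5,5))),0,2)
    c=max(cs,key=cv2.contourArea); return m,c
def quat(R): 
    q=R.as_quat(); return np.array([q[3],q[0],q[1],q[2]])
E
python3 - <<'E'
from h import *
im=read_camera("top"); h=cv2.cvtColor(im,cv2.COLOR_RGB2HSV)
m,c=tray_pose(im)
r=cv2.minAreaRect(c); print("rect",r)
for p in cv2.boxPoints(r): print(p,ray("top",p,.026).round(4))
roi=np.zeros(im.shape[:2],bool); x,y,w,hh=cv2.boundingRect(c); roi[y:y+hh,x:x+w]=1
H,S,V=[h[...,i].astype(int) for i in range(3)]
for nm,mm in(("pale",(H>15)&(H<40)&(S>40)&(V>120)),("brown",((H<18)|(H>170))&(S>80)&(V<140))):
    for a,p in blobs(mm&roi,40): print(nm,a,p.round(1),ray("top",p,.028).round(4))
for a,p in blobs((S<40)&roi,30): print("grey",a,p.round(1),ray("top",p,.062).round(4))
V8=cv2.cvtColor(im,cv2.COLOR_RGB2GRAY)
# mortar: dark; 
sub=np.zeros_like(roi);sub[230:325,425:520]=1
cs,_=cv2.findContours(((V<75)&sub).astype(np.uint8),0,2); e=cv2.minEnclosingCircle(max(cs,key=cv2.contourArea)); print("mortar",e,ray("top",e[0],.065))
sub[:]=0;sub[225:340,100:215]=1
cs,_=cv2.findContours(((V>200)&(S<25)&sub).astype(np.uint8),0,2); e=cv2.minEnclosingCircle(max(cs,key=cv2.contourArea)); print("dish",e,ray("top",e[0],.063))
cv2.imwrite("pics/c0.png",cv2.resize(cv2.cvtColor(im,cv2.COLOR_RGB2BGR)[250:350,270:400],None,fx=6,fy=6,interpolation=cv2.INTER_CUBIC)[:600])
for nm,uv,z in(("tin",(220,213),.07),("mug",(337,174),.09),("timer",(411,219),.05)): print(nm,ray("top",uv,z).round(3))
E
```

```text
rect ((331.67071533203125, 302.4634094238281), (91.10601043701172, 68.79883575439453), 6.34019136428833)
[282.59756 331.62195] [0.4219 0.0744 0.026 ]
[290.1951 263.2439] [0.5712 0.0584 0.026 ]
[380.74387 273.30487] [ 0.5486 -0.1406  0.026 ]
[373.14633 341.68292] [ 0.4002 -0.1224  0.026 ]
pale 116 [303.  303.7] [0.4823 0.0299 0.028 ]
pale 111 [318.5 308.8] [ 0.4713 -0.004   0.028 ]
brown 103 [337.2 308.1] [ 0.4728 -0.0446  0.028 ]
brown 105 [352.8 314.1] [ 0.4596 -0.0786  0.028 ]
grey 352 [286.8 282.4] [0.5276 0.0633 0.062 ]
grey 347 [353.2 266.5] [ 0.5614 -0.0787  0.062 ]
grey 312 [376.4 314.1] [ 0.4601 -0.1273  0.062 ]
grey 401 [310.6 338.3] [0.4092 0.0123 0.062 ]
mortar ((470.23638916015625, 276.4424743652344), 27.359115600585938) [ 0.53941517 -0.32702536  0.065     ]Traceback (most recent call last):
  File "<stdin>", line 16, in <module>
ValueError: max() iterable argument is empty
```

Run:
```python
from h import *
im=cv2.cvtColor(cv2.imread("pics/top0.png"),cv2.COLOR_BGR2RGB); h=cv2.cvtColor(im,cv2.COLOR_RGB2HSV)
sub=np.zeros(im.shape[:2],bool);sub[225:340,100:215]=1
H,S,V=[h[...,i].astype(int) for i in range(3)]
print("dishpix",im[282,157],im[282,115],im[282,107],im[240,150],im[245,100])
g=cv2.medianBlur(cv2.cvtColor(im,cv2.COLOR_RGB2GRAY),3)
print("dish",[ (c.round(1),ray("top",c[:2],.063).round(4)) for c in cv2.HoughCircles(g[215:350,90:225],cv2.HOUGH_GRADIENT,1,50,param1=100,param2=15,minRadius=40,maxRadius=50)[0]+[90,215,0]])
print("mortar",[ (c.round(1),ray("top",c[:2],.065).round(4)) for c in cv2.HoughCircles(g[225:330,420:525],cv2.HOUGH_GRADIENT,1,50,param1=100,param2=12,minRadius=23,maxRadius=30)[0]+[420,225,0]])
for nm,uv,z in(("tin",(220,213),.07),("mug",(337,174),.09),("timer",(411,219),.05)): print(nm,ray("top",uv,z).round(3))
cr=cv2.resize(cv2.cvtColor(im,cv2.COLOR_RGB2BGR)[255:350,275:390],None,fx=6,fy=6,interpolation=cv2.INTER_CUBIC)
# overlay predicted tray points
psi=-6.2*np.pi/180;c,s=np.cos(psi),np.sin(psi)
ci=camera_info("top");Ti=np.linalg.inv(ci["T"]);K=ci["intrinsics"]
def pr(p,o=(.5055,-.0343)):
    w=np.array([o[0]+c*p[0]-s*p[1],o[1]+s*p[0]+c*p[1],p[2],1]);q=Ti@w
    uv=K@[q[0],-q[1],-q[2]];return uv[:2]/uv[2]
for p in [(-95,-101,26),(-95,101,26),(62,101,0),(62,-101,0),(-6,95,62),(62,95,62),(-47,-95,62),(13,-95,62),(14,0,16),(60,0,31)]:
    u=(pr(np.array(p)/1e3)-[275,255]+.5)*6; cv2.drawMarker(cr,tuple(int(v) for v in u),(0,255,0),1,12,1)
cv2.imwrite("pics/c1.png",cr)
```

```text
dishpix [164 160 166] [94 90 90] [129 117 112] [100  95  96] [129 118 111]
dish [(array([155.5, 283.5,  43.5]), array([0.5256, 0.3449, 0.063 ]))]
mortar [(array([470.5, 276.5,  26.8]), array([ 0.5393, -0.3276,  0.065 ]))]
tin [0.677 0.207 0.07 ]
mug [ 0.757 -0.045  0.09 ]
timer [ 0.665 -0.206  0.05 ]
```

View pics/c1.png

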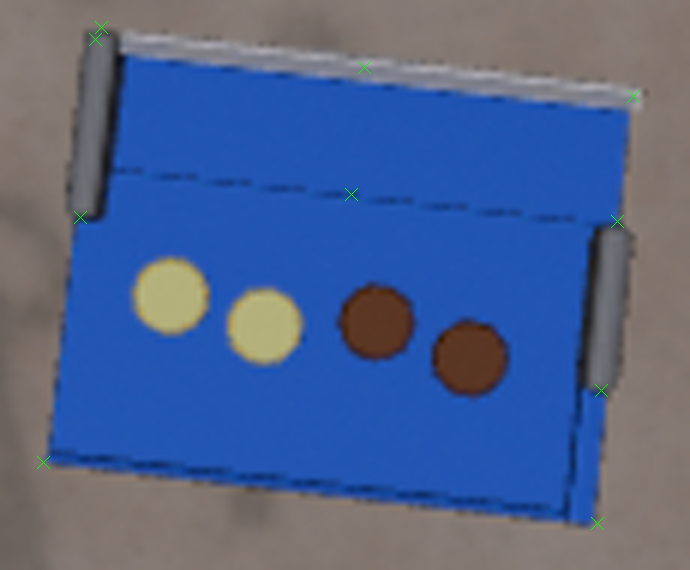

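The overlay fits: tray origin is about (0.5045,-0.0355) and its yaw about -6.2°. In this crop the tablets are at (170,295), (264,326), (376,321) and (470,357). Next I'll check IK for the whole plan with both gripper flips.

```bash
cat >> h.py <<'E'
PSI=-6.2; O=np.array([.5045,-.0355,0])
DISH=np.array([.527,.343]); MORT=np.array([.5393,-.3273])
def Rt(psi,tilt=0,lean=0): return Rn.from_euler('ZXY',[psi,tilt,lean],degrees=True)   # tray->world
FL={'A':Rn.from_euler('y',180,degrees=True),'B':Rn.from_euler('x',180,degrees=True)}
def tool(R,o,p,f='A'): # tray frame mm point -> tcp pos, quat
    return o+R.apply(np.array(p)/1e3), quat(R*FL[f])
GR=(-17,-95,28); GL=(4,95,35)
def pour1(t,psi,lean=-4,z=.092):
    R=Rt(psi,-t,lean); P=np.array([DISH[0],DISH[1]-.045,z]); return R,P-R.apply(np.array([-35,100,16])/1e3)
def pour2(t,psi,z=.082,back=.025):
    R=Rt(psi,t); P=np.array([MORT[0],MORT[1]+back,z]); return R,P-R.apply(np.array([36,-100,5])/1e3)
E
python3 - <<'E'
from h import *
for f in 'AB':
    L=[('sweep',tool(Rt(PSI),O,(-72,-30,19),f)),('sweepup',tool(Rt(PSI),O,(-72,-30,100),f)),('lid',tool(Rt(PSI),O,(95,-5,60),f)),('gr',tool(Rt(PSI),O,GR,f)),('gl',tool(Rt(PSI),O,GL,f))]
    for psi in(-20,-6.2,8):
        for t in(10,30): L.append((f'p1 {psi} {t}',tool(*pour1(t,psi),GR,f)))
        for t in(10,30): L.append((f'p2 {psi} {t}',tool(*pour2(t,psi),GL,f)))
    for n,(p,q) in L:
        j=inverse_kinematics(p,q); print(f,n,p.round(3),None if j is None else np.round(j,2))
E
```

```text
A sweep [ 0.43  -0.058  0.019] [-0.16  0.53  2.15 -0.    0.46 -1.62]
A sweepup [ 0.43  -0.058  0.1  ] [-0.16  0.36  2.12 -0.    0.66 -1.62]
A lid [ 0.598 -0.051  0.06 ] [-0.1   0.61  1.77 -0.    0.76 -1.57]
A gr [ 0.477 -0.128  0.028] [-0.29  0.56  2.01 -0.    0.56 -1.75]
A gl [0.519 0.059 0.035] [ 0.09  0.57  1.95 -0.    0.61 -1.37]
A p1 -20 10 [0.478 0.114 0.139] [ 0.32  0.38  1.95 -0.24  0.87 -0.75]
A p1 -20 30 [0.488 0.14  0.201] [ 0.49  0.46  1.74 -0.41  1.32 -0.57]
A p2 -20 10 [ 0.573 -0.116  0.145] [-0.31  0.46  1.79  0.22  0.89 -1.67]
A p2 -20 30 [ 0.562 -0.147  0.205] [-0.54  0.44  1.76  0.58  1.12 -2.07]
A p1 -6.2 10 [0.524 0.108 0.139] [ 0.29  0.42  1.9  -0.25  0.85 -1.01]
A p1 -6.2 30 [0.526 0.135 0.201] [ 0.49  0.46  1.74 -0.5   1.24 -0.76]
A p2 -6.2 10 [ 0.528 -0.113  0.145] [-0.33  0.42  1.86  0.22  0.91 -1.93]
A p2 -6.2 30 [ 0.524 -0.146  0.205] [-0.55  0.44  1.75  0.5   1.23 -2.25]
A p1 8 10 [0.57  0.112 0.139] [ 0.27  0.46  1.82 -0.25  0.83 -1.28]
A p1 8 30 [0.567 0.14  0.201] [ 0.49  0.46  1.74 -0.58  1.13 -0.94]
A p2 8 10 [ 0.482 -0.122  0.145] [-0.37  0.39  1.92 
[... 546 characters left out ...]
 0.573 -0.116  0.145] [-0.31  0.46  1.79  0.22  0.89  1.47]
B p2 -20 30 [ 0.562 -0.147  0.205] [-0.54  0.44  1.76  0.58  1.12  1.08]
B p1 -6.2 10 [0.524 0.108 0.139] [ 0.29  0.42  1.9  -0.25  0.85  2.13]
B p1 -6.2 30 [0.526 0.135 0.201] [ 0.49  0.46  1.74 -0.5   1.24  2.39]
B p2 -6.2 10 [ 0.528 -0.113  0.145] [-0.33  0.42  1.86  0.22  0.91  1.21]
B p2 -6.2 30 [ 0.524 -0.146  0.205] [-0.55  0.44  1.75  0.5   1.23  0.89]
B p1 8 10 [0.57  0.112 0.139] [ 0.27  0.46  1.82 -0.25  0.83  1.86]
B p1 8 30 [0.567 0.14  0.201] [ 0.49  0.46  1.74 -0.58  1.13  2.2 ]
B p2 8 10 [ 0.482 -0.122  0.145] [-0.37  0.39  1.92  0.19  0.93  0.94]
B p2 8 30 [ 0.486 -0.154  0.205] [-0.56  0.45  1.74  0.4   1.33  0.69]
```

Run:
```python
from h import *
R=Rt(PSI); T=lambda p:tool(R,O,p)
command_gripper(21.7/88)
print(get_time(),get_grip_width())
move_pose(*T((-73,-30,75))); print(get_time())
movel(T((-73,-30,19))[0],v=.12); f0=get_ft_force()
movel(T((9,-30,19))[0],v=.05); print(get_time(),get_ft_force()-f0)
movel(T((9,-30,100))[0],v=.2)
for n in("top","side"): cv2.imwrite(f"pics/{n}2.png",cv2.cvtColor(read_camera(n),cv2.COLOR_RGB2BGR))
a=cv2.imread("pics/top2.png")[245:355,265:395];b=cv2.imread("pics/side2.png")[190:310,220:350]
cv2.imwrite("pics/m2.png",np.hstack([cv2.resize(a,(390,330),interpolation=2),cv2.resize(b,(390,360),interpolation=2)[:330]]))
print(get_time(),get_tcp_pos())
```

```text
1.2583 0.24597306188920104
3.725
6.1333 [ 1.39091471 -0.17964042 -0.71332535]
6.7917 [ 0.50914754 -0.06613748  0.09877818]
```

View pics/m2.png

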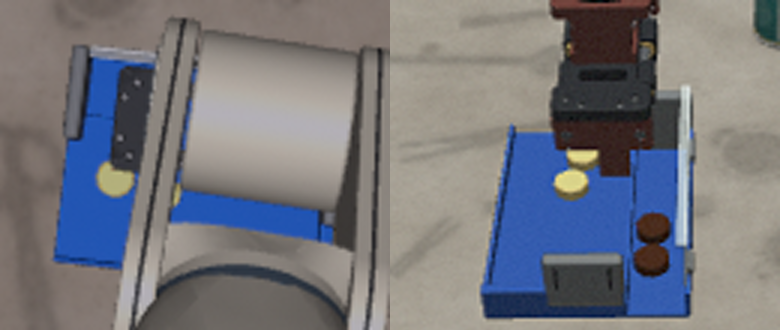

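Both browns are in the trough and the pale ones are still on the deck. The lid is upright, so I'll close it now.

Run:
```python
from h import *
R=Rt(PSI); T=lambda p:tool(R,O,p)
movel(T((94,-5,95))[0],v=.2)
movel(T((94,-5,62))[0],v=.15); f0=get_ft_force()
movel(T((26,-5,58))[0],v=.08); print(get_time(),get_ft_force()-f0)
r=movel(T((24,-5,27))[0],v=.04,until_force=10); print(r,get_time(),get_ft_force()-f0,get_tcp_pos())
movel(T((24,-5,70))[0],v=.2)
move_pose(*tool(R,O,(-60,-200,150)))
for n in("top","side"): cv2.imwrite(f"pics/{n}3.png",cv2.cvtColor(read_camera(n),cv2.COLOR_RGB2BGR))
a=cv2.imread("pics/top3.png")[245:355,265:395];b=cv2.imread("pics/side3.png")[190:310,220:350]
cv2.imwrite("pics/m3.png",np.hstack([cv2.resize(a,(390,330),interpolation=2),cv2.resize(b,(390,360),interpolation=2)[:330]]))
print(get_time())
```

```text
8.75 [ 0.05263026 -0.72117416  0.02877791]
True 9.4 [-1.89228377 -0.47276246 10.27819381] [ 0.52795285 -0.04306802  0.03121116]
10.75
```

View pics/m3.png

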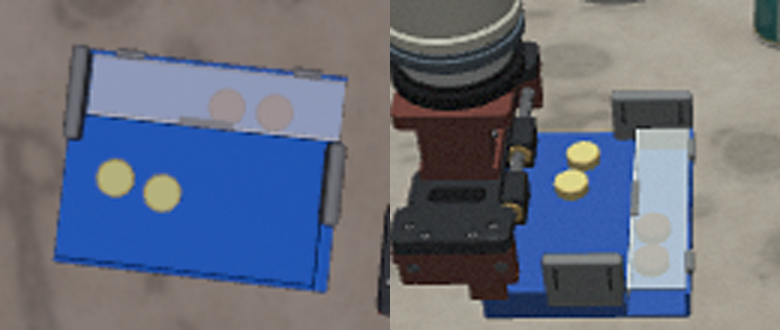

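Lid is shut: top at z≈31 mm, and both browns show through it around (226,105) and (275,112). The tray hasn't moved. Now I'll grip the right handle and pour the pale ones.

Run:
```python
from h import *
R=Rt(PSI)
command_gripper(.45)
move_pose(*tool(R,O,(-17,-95,110)))
movel(tool(R,O,GR)[0],v=.15); command_gripper(0.0)
print(get_time(),get_grip_width()*88,get_finger_force()); f0=get_ft_force()
movel(tool(R,O+[0,0,.1],GR)[0],v=.12); print("lift",get_ft_force()-f0,get_ft_torque())
Rp,o=pour1(8,PSI); p,q=tool(Rp,o+[0,0,.02],GR); movel(p,q,v=.15)
p,q=tool(Rp,o,GR); movel(p,q,v=.1); print(get_time())
for t in(12,16,20,24):
    Rp,o=pour1(t,PSI); p,q=tool(Rp,o,GR); movel(p,q,v=.02)
wait(.4)
for n in("top","side"): cv2.imwrite(f"pics/{n}4.png",cv2.cvtColor(read_camera(n),cv2.COLOR_RGB2BGR))
a=cv2.imread("pics/top4.png")[220:350,90:260];b=cv2.imread("pics/side4.png")[110:260,180:380]
cv2.imwrite("pics/m4.png",np.hstack([cv2.resize(a,(390,300),interpolation=2),cv2.resize(b,(400,300),interpolation=2)]))
print(get_time(),get_ft_force()-f0)
```

```text
13.0417 11.984087534726843 29.999158680438995
lift [  0.34976635  -1.03298612 -11.76426397] [-0.51004913  0.05743735 -0.01440193]
16.125
19.9583 [  0.25081447  -0.34770623 -12.58010548]
```

View pics/m4.png

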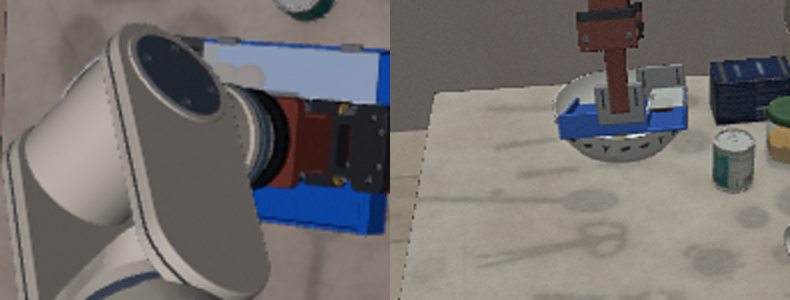

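Run:
```python
from h import *
for t in(28,32):
    Rp,o=pour1(t,PSI); movel(*tool(Rp,o,GR),v=.03)
wait(.6)
Rp,o=pour1(16,PSI); movel(*tool(Rp,o,GR),v=.12)
R=Rt(PSI); p,q=tool(R,O+[0,0,.1],GR); movel(p,q,v=.15)
movel(tool(R,O+[0,0,.01],GR)[0],v=.15)
r=movel(tool(R,O+[0,0,-.003],GR)[0],v=.02,until_force=4); print(r,get_tcp_pos(),get_time())
for n in("top","side"): cv2.imwrite(f"pics/{n}5.png",cv2.cvtColor(read_camera(n),cv2.COLOR_RGB2BGR))
a=cv2.imread("pics/top5.png")[225:350,95:395];b=cv2.imread("pics/side5.png")[130:310,220:370]
cv2.imwrite("pics/m5.png",np.hstack([cv2.resize(a,(540,225),interpolation=2),cv2.resize(b,(188,225),interpolation=2)]))
```

```text
True [ 0.47762726 -0.12822993  0.02823349] 25.4417
```

View pics/m5.png

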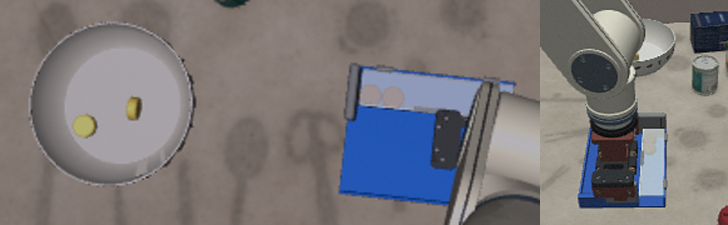

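Both pale tablets are in the dish, at (84,125) and (133,108) in the crop. The tray is down and the browns are at the left end of the trough under the shut lid. I'll release, regrip on the left and pour into the mortar.

Run:
```python
from h import *
R=Rt(PSI)
command_gripper(.45)
movel(tool(R,O,(-17,-95,115))[0],v=.2)
movel(tool(R,O,(4,95,115))[0],v=.25)
movel(tool(R,O,GL)[0],v=.15); command_gripper(0.0)
print(get_time(),get_grip_width()*88,get_finger_force()); f0=get_ft_force()
movel(tool(R,O+[0,0,.1],GL)[0],v=.12); print("lift",get_ft_force()-f0,get_ft_torque())
Rp,o=pour2(8,PSI); movel(*tool(Rp,o+[0,0,.02],GL),v=.15)
movel(*tool(Rp,o,GL),v=.1); print(get_time())
for t in(12,16,20,24,28):
    Rp,o=pour2(t,PSI); movel(*tool(Rp,o,GL),v=.02)
wait(.5)
for n in("top","side"): cv2.imwrite(f"pics/{n}6.png",cv2.cvtColor(read_camera(n),cv2.COLOR_RGB2BGR))
a=cv2.imread("pics/top6.png")[225:345,360:520];b=cv2.imread("pics/side6.png")[200:400,220:400]
cv2.imwrite("pics/m6.png",np.hstack([cv2.resize(a,(400,300),interpolation=2),cv2.resize(b,(270,300),interpolation=2)]))
print(get_time(),get_ft_force()-f0)
```

```text
28.8917 11.875479339373488 30.00141441822052
lift [  1.22909685   1.57702925 -11.67028275] [ 0.44815566 -0.18574414 -0.01575845]
31.5167
36.325 [  1.15347344   0.7686051  -10.32851589]
```

View pics/m6.png

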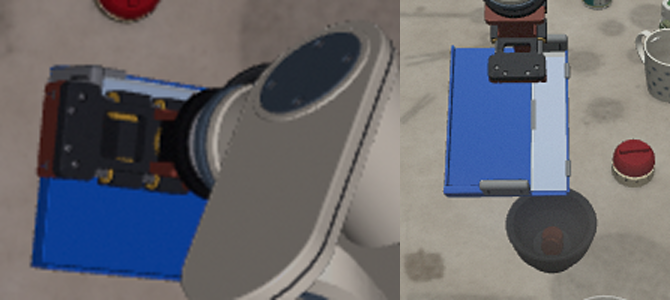

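The side view shows an empty trough and a brown tablet in the mortar at (552,240). I'll tilt a little more, then put the tray back.

Run:
```python
from h import *
Rp,o=pour2(33,PSI); movel(*tool(Rp,o,GL),v=.04); wait(.5)
Rp,o=pour2(15,PSI); movel(*tool(Rp,o+[0,0,.015],GL),v=.12)
R=Rt(PSI); p,q=tool(R,O+[0,0,.1],GL); movel(p,q,v=.15)
movel(tool(R,O+[0,0,.01],GL)[0],v=.15)
r=movel(tool(R,O+[0,0,-.003],GL)[0],v=.02,until_force=4); print(r,get_tcp_pos(),get_time())
for n in("top","side"): cv2.imwrite(f"pics/{n}7.png",cv2.cvtColor(read_camera(n),cv2.COLOR_RGB2BGR))
a=cv2.imread("pics/top7.png")[235:345,270:510];b=cv2.imread("pics/side7.png")[210:390,220:400]
cv2.imwrite("pics/m7.png",np.hstack([cv2.resize(a,(480,220),interpolation=2),cv2.resize(b,(220,220),interpolation=2)]))
```

```text
True [0.51903768 0.05855342 0.03526064] 40.6083
```

View pics/m7.png

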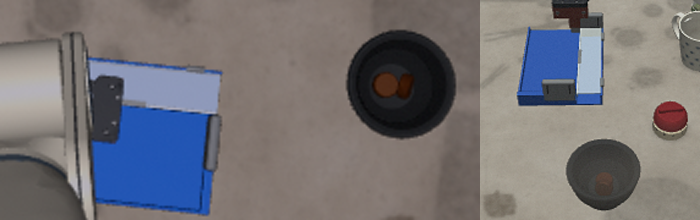

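Both browns are in the mortar, at (386,85) and (405,85), and the trough is empty. I'll let go, retreat and take a final look.

Run:
```python
from h import *
R=Rt(PSI)
command_gripper(.45)
movel(tool(R,O,(4,95,130))[0],v=.15)
movel([.36,.14,.25],v=.25); wait(.3)
for n in("top","side"): cv2.imwrite(f"pics/{n}8.png",cv2.cvtColor(read_camera(n),cv2.COLOR_RGB2BGR))
a=cv2.imread("pics/top8.png")[140:350,95:515];b=cv2.imread("pics/side8.png")[130:390,220:440]
cv2.imwrite("pics/m8.png",np.hstack([cv2.resize(a,(540,270),interpolation=2),cv2.resize(b,(228,270),interpolation=2)]))
print(get_time())
```

```text
43.525
```

View pics/m8.png

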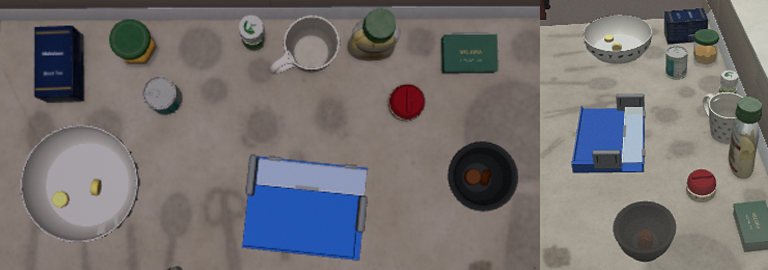

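The pale tablets are in the dish at (60,199) and (96,186), and the browns in the mortar at (473,177) and (485,177). The tray is level and free with its lid shut, and the tin, mug and timer haven't moved.

```bash
python3 -c "
from station import *
print(job_done(),get_time())"
```

```text
the job is handed in; nothing more can be done
the job is handed in; nothing more can be done
```

The job is handed in, with the robot's clock at about 44 s of the 72 s allowed: both brown tablets are in the mortar, both pale ones are in the white dish, the tray stands level and released with its lid shut, and the tin, mug and timer were not touched.

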